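# Put the loose hardware back in its parts bins

## Robot

A 6-joint arm with a two-finger parallel gripper is mounted at the origin on a cart in front of the work surface, level with it; the furniture and walls round the work are solid. World frame = base frame: x ahead of the robot, y to its left, z up, the work surface at z = 0. Lengths are in m, angles in degrees, forces in N, time in s.
With the tool pointing down it reaches from about 0.4 to 0.825 m from the base axis. Payload 7 kg.
Tool frame: the origin (TCP) lies midway between the tips of the shut fingers; the grasp point (between the pads) lies r.grip_depth behind it (r.grip_depth is the distance from the TCP to the grasp point, in m); z points along the fingers, y is the line along which they close (so a half turn about z gives the same grasp; the last joint's range is limited). The gripper opens to 88 mm and grips with 3 to 60 N. Pads are 19 mm wide; open, the fingers measure 130 mm over their backs; the gripper's body (78 mm by 193 mm) begins 47 mm behind the grasp point.
Start: joints at [88.127, 20.546, 0.682, 0, -70.136, -16.507], TCP at [0.213, 0.641, 0.227] pointing down, gripper open.
Joint ranges: [-176.03, 176.03], [-82.01, 121.73], [-58.28, 71.71], [-173.87, 95.51], [-174.79, -0.11], [-173.66, 173.66]. Speed limits (degrees/s): [136.94, 136.94, 172.46, 180, 180, 180].

## Interface

Orientations are given as [roll, pitch, yaw] about the fixed x, y, z axes, in that order (R = Rz(yaw) Ry(pitch) Rx(roll)).
In Python, from plant import r, optics, order, get_state gives the robot as it stands (r), with the cameras (optics), the job (order) and the readings as plain functions.
- The arm moves only by the shell command python3 drive.py 'ROWS' [OPENING] [FORCE]. ROWS is a JSON list of rows, 1 to 12 of them, each of 6 numbers: dx, dy, dz in m, then a rotation vector rx, ry, rz in degrees; each row is the pose to reach, as a shift and turn from the pose commanded when the command began, along the tool's axes at that moment; what a row does not reach only later rows make up. A row lasts 1/12 s, in which the tool goes at most 0.0417 m and 7.16 degrees, less where a joint would pass 70% of its speed; a pose out of reach is approached as far as the arm can. OPENING is the finger opening in m, set as the command begins (- or left out keeps the last). The fingers move at their own pace and stop on an object; FORCE is the grip in N (left out, the last holds). Time passes only in rows, so rows that do not move let the fingers close. It prints the time, the measured TCP pose, the force, the opening and the grip force at its end.
- get_state(): the state, without advancing time (a new reading comes with each control period).
- optics.capture(name): name is "scene" or "top" or "wrist"; returns a dict with "frame" (384x512x3 uint8, red, green, blue), "z_map" (384x512 float32, m along the optical axis (not along the pixel's ray), 0 where there is no reading), "fx", "fy", "cx", "cy" (pixels), "D" ([k1, k2, p1, p2, k3] as OpenCV has them; the pictures are not rectified), "cam_to_world" (4x4, takes a point from camera to world coordinates). Camera axes: x right, y down, z forward; pixel columns grow to the right and rows downward; lengths in m; the calibration is good to about 2 mm. A picture is of the moment at which its call begins.
- order.close_job(): hands the job in; it is judged then, once.
The state is a dict: "time_s": time; "joints": joint angles; "qd": joint speeds; "joint_torque": joint torques, N m; "tcp_pos": TCP position; "eef_rot": TCP orientation; "contact_force": force on the tool from outside, world axes, zero at the start; "moment": the same for the moment, N m; "gripper_width": finger opening in m; "gripper_force": force on a finger pad.
Only numpy, scipy, OpenCV 4.12 (cv2) and the standard library are available. Lean on these libraries where they do the work, as an engineer would, in place of code of your own. Each camera call takes 0.05 s, during which the arm holds its last target. There are 200 camera calls.

## Task

Four pieces of steel hardware lie loose on the wooden board in front of the four black parts bins. Put each one into the bin that shows the same piece on its front ledge (mind the two sizes of nut), set down flat on the bin's floor with the same side down as it has now. Leave the padlock and the small blue box where they lie.

Things in the scene. Friction and masses are not known exactly. Their poses are not given: they have to be found in the camera images.
- bolt: loose steel hexagon bolt with a nut part-way on its thread, lying along its own y on the fixed wooden board (top 15 mm above the bench) on which all these things stand; 79 mm long, 22 (x) wide and 19 high over head and nut. Origin: underside, mid length. Head at y = +32 to +39, nut at y = -18 to -8, shank 12 thick, centred 10 up. Grip across x over the nut (22 wide, y = -13)
- big_nut: loose large steel hexagon nut lying flat, 40 mm across flats, 22 high, hole 23. Origin: underside centre, z up; flats face its x axis and every 60 degrees from it
- small_nut: loose small steel hexagon nut lying flat, 24 mm across flats, 16 high, hole 13. Origin: underside centre, z up; flats face its x axis and every 60 degrees from it
- square_washer: loose thick square steel plate washer lying flat, 44 x 44 mm, 16 thick, with a 16 hole in the middle. Origin: underside centre, z up; its sides face its x and y axes
- bin_bolt: fixed black plastic parts bin with a bolt with its nut (19 high, lying along y) fixed on its front ledge as a sample; else all alike. Origin: under the box centre. Box 110 (x) x 126 (y) x 34 mm high; inside 100 x 116, floor 5 above the board (top z = 15). Ledge on the box's -x side (to the robot), 52 deep, 6 high, 9 at its lip; the sample is on it at x = -80. Yaw up to 17 deg
- bin_big_nut: fixed black plastic parts bin with a large nut (40 across flats, 22 high) fixed on its front ledge as a sample; else all alike. Origin: under the box centre. Box 110 (x) x 126 (y) x 34 mm high; inside 100 x 116, floor 5 above the board (top z = 15). Ledge on the box's -x side (to the robot), 52 deep, 6 high, 9 at its lip; the sample is on it at x = -80. Yaw up to 17 deg
- bin_small_nut: fixed black plastic parts bin with a small nut (24 across flats, 16 high) fixed on its front ledge as a sample; else all alike. Origin: under the box centre. Box 110 (x) x 126 (y) x 34 mm high; inside 100 x 116, floor 5 above the board (top z = 15). Ledge on the box's -x side (to the robot), 52 deep, 6 high, 9 at its lip; the sample is on it at x = -80. Yaw up to 17 deg
- bin_square_washer: fixed black plastic parts bin with a square plate washer (44 x 44, 16 thick) fixed on its front ledge as a sample; else all alike. Origin: under the box centre. Box 110 (x) x 126 (y) x 34 mm high; inside 100 x 116, floor 5 above the board (top z = 15). Ledge on the box's -x side (to the robot), 52 deep, 6 high, 9 at its lip; the sample is on it at x = -80. Yaw up to 17 deg
- padlock: bystander: loose brass padlock lying flat, 64 x 42 x 18 mm high, between bins; origin: underside centre. Leave where it lies
- spark_plug_box: bystander: loose small blue card box, 30 (x) x 90 (y) x 30 mm high, behind the bins; origin: underside centre. Leave where it lies

How it is judged (in metres and radians):
At the end, for the whole second after the job is handed in: Each of the four loose pieces lies at rest and released on the floor of the bin whose ledge shows its like: its origin within 45 mm (bin x) and 52 mm (bin y) of the bin's centre, under 10 mm above the bin's underside, same side down within 0.15 rad (x of bolt in the frame of bin_bolt between -0.045 and 0.045 m and y of bolt in the frame of bin_bolt between -0.052 and 0.052 m and z of bolt in the frame of bin_bolt between 0 and 0.01 m and angle between each of bolt, big_nut, small_nut, square_washer's own z axis and vertical below 0.15 rad and linear speed of each of bolt, big_nut, small_nut, square_washer below 0.02 m/s and x of big_nut in the frame of bin_big_nut between -0.045 and 0.045 m and y of big_nut in the frame of bin_big_nut between -0.052 and 0.052 m and z of big_nut in the frame of bin_big_nut between 0 and 0.01 m and x of small_nut in the frame of bin_small_nut between -0.045 and 0.045 m and y of small_nut in the frame of bin_small_nut between -0.052 and 0.052 m and z of small_nut in the frame of bin_small_nut between 0 and 0.01 m and x of square_washer in the frame of bin_square_washer between -0.045 and 0.045 m and y of square_washer in the frame of bin_square_washer between -0.052 and 0.052 m and z of square_washer in the frame of bin_square_washer between 0 and 0.01 m); the robot touches nothing.
It fails at once if the padlock is moved by more than 25 mm (distance of padlock from where it was at the start of the episode above 0.025 m).
It fails at once if the small blue box is moved by more than 25 mm (distance of spark_plug_box from where it was at the start of the episode above 0.025 m).
It also fails if it takes over 120 s, if anything falls off the work surface, if the arm or the gripper's body presses on something with over 40 N, if the wrist force passes 120 N, or if a joint passes its speed limit or range.

## Working session

There is one attempt and no reset: what is moved stays moved. The work goes in short steps, Python scripts to look and compute and a shell command to move; the robot and the scene stay as the last step left them, time stands still between calls to the robot, and variables do not carry over. Pictures are saved under pics/ and viewed, at most 14 in all, crops included, and the job is handed in when it is done.

```bash
ls; mkdir -p pics; python3 - <<'E'
from plant import r, optics, order, get_state
import cv2,numpy as np,pickle
s=get_state();print(s,r.grip_depth)
d={}
for n in("scene","top"):
    c=optics.capture(n);d[n]=c
    cv2.imwrite(f"pics/{n}0.png",cv2.resize(c["frame"][:,:,::-1],(800,600),interpolation=cv2.INTER_CUBIC))
    print(n,c["fx"],c["cx"],c["cy"],c["D"],np.round(c["cam_to_world"],3))
pickle.dump(d,open("c0.pkl","wb"))
E
```

```text
drive.py
pics
plant.py
{'time_s': 0.0, 'joints': array([ 8.81253802e+01,  2.05916150e+01,  6.31977031e-01, -1.88932553e-02,
       -7.01370077e+01, -1.65047080e+01]), 'qd': array([-5.85092102e-02,  6.48014537e-03,  3.21301499e-02,  2.17848864e-02,
        4.73694810e-02,  8.26924760e-05]), 'joint_torque': array([-1.12643229e-03, -5.82722211e+01,  2.93062431e+01,  6.99694186e+00,
        7.00664241e-03, -1.47305182e-04]), 'tcp_pos': array([0.21273463, 0.64006284, 0.22561089]), 'eef_rot': array([ 1.79902291e+02, -1.04300307e-02, -1.83857533e+01]), 'contact_force': array([-0.59132034,  0.19738415, -0.50330891]), 'moment': array([0.00206209, 0.01844291, 0.00618991]), 'gripper_force': 0.0, 'gripper_width': 0.08784646168243275} 0.0188
scene 434.44877551069976 252.90766450013575 195.02507109541403 [0.04619675 0.         0.         0.         0.        ] [[ 0.832 -0.383  0.4    0.093]
 [-0.554 -0.573  0.603 -0.715]
 [-0.002 -0.724 -0.69   0.903]
 [ 0.     0.     0.     1.   ]]
top 380.67087069679513 256.1614145616129 197.71329096453564 [-0.09501658  0.          0.          0.          0.        ] [[-0.206 -0.948  0.244  0.246]
 [-0.979  0.198 -0.056  0.09 ]
 [ 0.005 -0.25  -0.968  1.348]
 [ 0.     0.     0.     1.   ]]
```

View pics/top0.png

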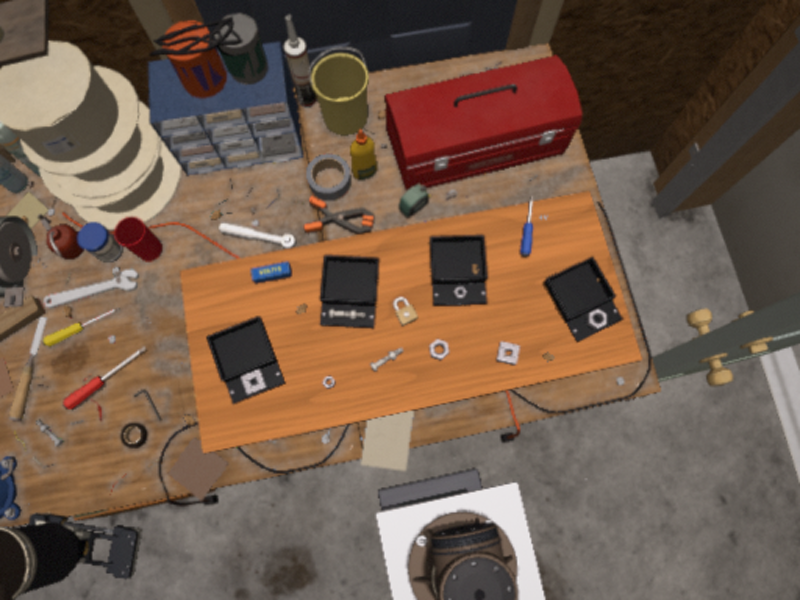

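View pics/scene0.png

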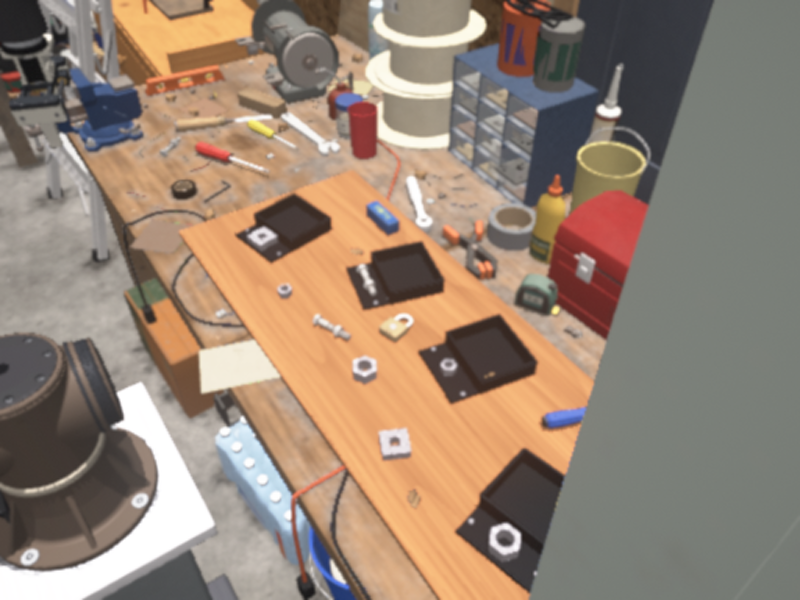

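The top view (800 px scale) shows the loose pieces at these positions:
- small nut (329,382)
- bolt (387,358)
- big nut (439,349)
- square washer (508,352)

The bins are at:
- washer bin (243,350)
- bolt bin (350,285)
- small-nut bin (458,262)
- big-nut bin (582,290)

The padlock is at (404,309) and the blue box at (270,272). The scene view agrees.

```bash
cat > h.py <<'E'
import cv2,numpy as np
def cloud(c):
    K=np.array([[c["fx"],0,c["cx"]],[0,c["fy"],c["cy"]],[0,0,1]])
    v,u=np.mgrid[:384,:512]
    n=cv2.undistortPoints(np.stack([u,v],-1).reshape(-1,1,2).astype(float),K,np.array(c["D"])).reshape(384,512,2)
    z=c["z_map"][...,None]; P=np.concatenate([n*z,z],-1)
    T=c["cam_to_world"]; W=P@T[:3,:3].T+T[:3,3]; W[c["z_map"]==0]=np.nan
    ray=np.concatenate([n,np.ones_like(z)],-1)@T[:3,:3].T
    return W,ray,T[:3,3]
def onplane(ray,o,z): # world xy of every pixel's ray at height z
    return (o+ray*((z-o[2])/ray[...,2])[...,None])[...,:2]
def ortho(c,x,y,h,z,res):  # rectified view at plane z: rows = -x world, cols = -y
    T=np.linalg.inv(c["cam_to_world"]);K=np.array([[c["fx"],0,c["cx"]],[0,c["fy"],c["cy"]],[0,0,1]])
    n=int(2*h/res); a=(np.arange(n)+.5)*res-h
    X,Y=np.meshgrid(x-a,y-a,indexing="ij")
    p,_=cv2.projectPoints(np.stack([X,Y,0*X+z],-1).reshape(-1,3),cv2.Rodrigues(T[:3,:3])[0],T[:3,3],K,np.array(c["D"]))
    p=p.reshape(n,n,2).astype(np.float32)
    return cv2.remap(c["frame"],p[...,0],p[...,1],cv2.INTER_CUBIC)[:,:,::-1]
E
python3 - <<'E'
import pickle;from h import *
c=pickle.load(open("c0.pkl","rb"))["top"];W,ray,o=cloud(c)
f=c["frame"].astype(int)
px=dict(small=(329,382),bolt=(387,358),big=(439,349),sq=(508,352),pad=(404,309),box=(270,272))
for k,(u,v) in px.items():
    u=int(u*.64);v=int(v*.64);s=np.s_[v-20:v+21,u-20:u+21]
    m=((W[s][...,2]>.021)&(W[s][...,2]<.06)).astype(np.uint8)
    n,l,st,ce=cv2.connectedComponentsWithStats(m)
    i=min([i for i in range(1,n) if st[i,4]>5],key=lambda i:np.hypot(*(ce[i]-20)))
    p=W[s][l==i]
    rc=cv2.minAreaRect((p[:,:2]*1000).astype(np.float32))
    print(k,st[i,4],p.mean(0).round(4),np.percentile(p[:,2],[5,50,95]).round(4),np.round(rc[0],1),np.round(rc[1],1),round(rc[2],1))
for k,(u,v) in dict(b_sq=(243,350),b_bolt=(350,285),b_small=(458,262),b_big=(582,290)).items():
    u=int(u*.64);v=int(v*.64);s=np.s_[v-32:v+33,u-32:u+33]
    dark=(f[s].max(-1)<60)
    Z=W[s][...,2]
    m=(dark&(Z>.038)&(Z<.06)).astype(np.uint8)
    p=W[s][m>0];rc=cv2.minAreaRect((p[:,:2]*1000).astype(np.float32))
    print(k,m.sum(),np.round(rc[0],1),np.round(rc[1],1),round(rc[2],1),np.percentile(W[s][dark][:,2],[5,50,95]).round(4))
print(np.nanmedian(W[225:235,150:180,2]))
E
```

```text
small 34 [0.448  0.2037 0.0318] [0.0244 0.0329 0.0372] [448.  203.8] [23.7 20.9] 81.3
bolt 90 [0.474  0.0687 0.0305] [0.0253 0.0306 0.0361] [474.1  66.8] [24.2 82.3] 14.1
big 96 [ 0.4695 -0.0517  0.0352] [0.023  0.0364 0.0406] [469.9 -52.3] [39.6 44.4] 31.1
sq 154 [ 0.43   -0.2009  0.0308] [0.0237 0.0311 0.0359] [ 429.2 -203. ] [49.3 46.1] 66.7
pad 157 [0.5702 0.0052 0.0312] [0.0242 0.0315 0.0371] [576.9   6.7] [62.3 42.1] 13.0
box 258 [0.7245 0.2902 0.0428] [0.0261 0.045  0.0499] [726.4 289.8] [35. 94.] 0.2
b_sq 227 [558.8 382.8] [109.2 127.3] 12.0 [nan nan nan]
b_bolt 165 [668.6 116.1] [123.4 107.9] 74.5 [nan nan nan]
b_small 184 [ 667.4 -140.3] [123.9 109.1] 80.9 [nan nan nan]
b_big 199 [ 538.4 -400.8] [106.9 127.1] 13.9 [nan nan nan]
0.02087765175111811
```

```bash
cat > go.py <<'E'
import sys,numpy as np
from scipy.spatial.transform import Rotation as Ro
from plant import r, optics, order, get_state
x,y,z,yaw=map(float,sys.argv[1:5]);s=get_state()
p=np.array(s["tcp_pos"]);R=Ro.from_euler("xyz",s["eef_rot"],degrees=True)
d=R.inv().apply(np.array([x,y,z])-p);G=Ro.from_euler("xyz",[180,0,yaw],degrees=True)
w=(R.inv()*G).as_rotvec(degrees=True)
print(d.round(4),w.round(1),"rows",round(max(np.linalg.norm(d)/.0417,np.linalg.norm(w)/7.16),1),"t",round(s["time_s"],1),"yaw",round(s["eef_rot"][2],1),"j",s["joints"].round(0))
E
python3 go.py .40 .13 .30 -18
python3 drive.py '[[0.34,0.425,-0.074,0,0,0],[0.34,0.425,-0.074,0,0,0],[0.34,0.425,-0.074,0,0,0],[0.34,0.425,-0.074,0,0,0],[0.34,0.425,-0.074,0,0,0],[0.34,0.425,-0.074,0,0,0],[0.34,0.425,-0.074,0,0,0],[0.34,0.425,-0.074,0,0,0],[0.34,0.425,-0.074,0,0,0],[0.34,0.425,-0.074,0,0,0],[0.34,0.425,-0.074,0,0,0],[0.34,0.425,-0.074,0,0,0]]'
python3 - <<'E'
from plant import r, optics, order, get_state
import cv2,numpy as np,pickle
c=optics.capture("wrist");pickle.dump(c,open("w1.pkl","wb"))
print(np.round(c["cam_to_world"],3),c["fx"],get_state()["tcp_pos"])
cv2.imwrite("pics/w1.png",c["frame"][:,:,::-1])
E
```

```text
time_s: 1.1
tcp_pos: [0.3844, 0.1737, 0.2943]
eef_rot: [-180.0, -0.0, -18.3]
contact_force: [2.2, 0.9, -0.2]
gripper_width: 0.0879
gripper_force: 0.0
[[-0.315 -0.92  -0.233  0.447]
 [-0.949  0.306  0.078  0.153]
 [-0.     0.246 -0.969  0.452]
 [ 0.     0.     0.     1.   ]] 318.80522960165007 [0.38595541 0.16870696 0.29548563]
```

View pics/w1.png

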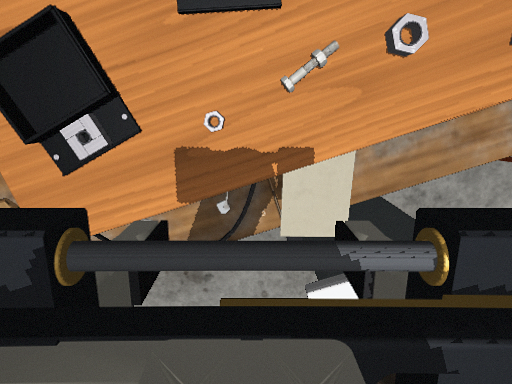

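Wrist view: small nut at (214,121), bolt head at (289,84), bolt nut at (319,59), big nut at (408,35), washer bin at left. I'll rectify crops at each piece's top height.

```bash
python3 - <<'E'
import pickle;from h import *
c=pickle.load(open("w1.pkl","rb"));t=pickle.load(open("c0.pkl","rb"))["top"]
L=[]
for cc,x,y,z in((c,.448,.204,.031),(c,.474,.067,.031),(c,.470,-.052,.037),(t,.429,-.203,.031)):
    im=ortho(cc,x,y,.05,z,.00025)
    W,ray,o=cloud(cc)
    L.append(cv2.copyMakeBorder(im[50:-50,50:-50] if x!=.474 else cv2.resize(im,(300,300)),0,0,0,4,cv2.BORDER_CONSTANT))
    g=im.astype(int);m=((g.max(-1)-g.min(-1))<60).astype(np.uint8)
    m=cv2.morphologyEx(m,cv2.MORPH_OPEN,np.ones((5,5)))
    cs,_=cv2.findContours(m,cv2.RETR_EXTERNAL,cv2.CHAIN_APPROX_NONE)
    k=max(cs,key=cv2.contourArea);rc=cv2.minAreaRect(k);n=im.shape[0]/2
    print(x-(rc[0][1]-n)*.00025,y-(rc[0][0]-n)*.00025,np.array(rc[1])*.25,rc[2])
a=np.vstack([np.hstack(L[:2]),np.hstack(L[2:])]);cv2.imwrite("pics/o1.png",a)
E
```

```text
0.44895635986328125 0.20412717819213866 [27.84022141 24.56930923] 2.8624050617218018
0.47431034088134766 0.06831747436523437 [21.61564636 81.2932663 ] 69.99188995361328
0.46977025604248046 -0.04676734924316406 [49.48918533 45.84954071] 1.9091525077819824
0.4291011161804199 -0.20138476562500002 [47.36239624 48.40732956] 25.49755096435547
```

View pics/o1.png

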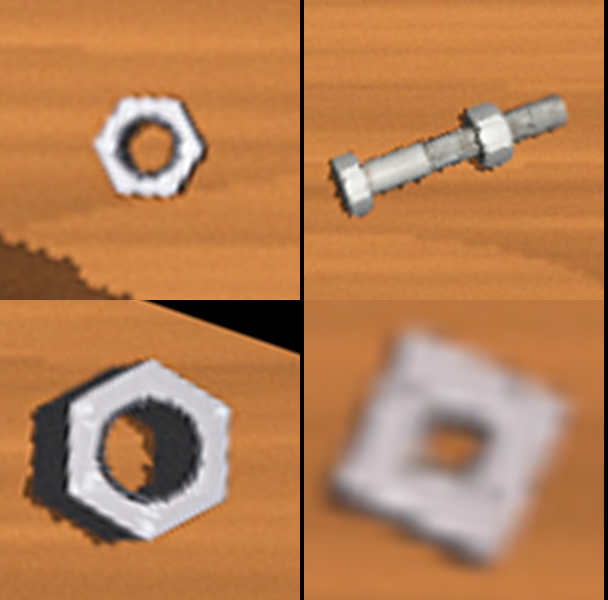

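Read from the rectified crops (up = +x, left = +y):
- **Small nut:** (.449,.204), flats facing x.
- **Bolt:** centre (.474,.068), yaw about 20°, head to the +y side.
- **Big nut:** (.470,-.052), flats facing y.
- **Washer:** about (.43,-.201), yaw about -25°.

I'll pick the small nut first.

```bash
python3 go.py .449 .204 .08 -30
```

```text
[ 0.0483 -0.0535  0.2155] [-0.  -0.1 11.5] rows 5.5 t 1.1 yaw -18.5 j [ 51.  -7. -22.   0. -75.  21.]
```

```bash
python3 drive.py '[[0.048,-0.0535,0.215,0,0,11.5],[0.048,-0.0535,0.215,0,0,11.5],[0.048,-0.0535,0.215,0,0,11.5],[0.048,-0.0535,0.215,0,0,11.5],[0.048,-0.0535,0.215,0,0,11.5],[0.048,-0.0535,0.215,0,0,11.5],[0.048,-0.0535,0.215,0,0,11.5],[0.048,-0.0535,0.215,0,0,11.5]]' 0.05 20; python3 go.py .449 .204 .019 -30
```

```text
time_s: 1.82
tcp_pos: [0.4466, 0.2108, 0.0782]
eef_rot: [179.8, 0.0, -29.9]
contact_force: [-0.4, 0.2, 0.6]
gripper_width: 0.0504
gripper_force: 0.0
[0.0056 0.0045 0.0592] [0.2 0.  0.1] rows 1.4 t 1.8 yaw -29.9 j [ 48.  13. -33.   0. -45.  12.]
```

```bash
python3 drive.py '[[0.0056,0.0045,0.01,0,0,0],[0.0056,0.0045,0.03,0,0,0],[0.0056,0.0045,0.045,0,0,0],[0.0056,0.0045,0.055,0,0,0],[0.0056,0.0045,0.059,0,0,0],[0.0056,0.0045,0.059,0,0,0]]'; python3 go.py .449 .204 .019 -30
```

```text
time_s: 2.32
tcp_pos: [0.4498, 0.2051, 0.021]
eef_rot: [-179.9, -0.0, -29.9]
contact_force: [-0.4, -0.3, -0.2]
gripper_width: 0.05
gripper_force: 0.0
[-0.0001  0.0014  0.002 ] [-0.1 -0.   0.1] rows 0.1 t 2.3 yaw -29.9 j [ 47.  17. -36.   0. -36.  13.]
```

```bash
python3 drive.py '[[0,0,0.002,0,0,0],[0,0,0.002,0,0,0],[0,0,0.002,0,0,0],[0,0,0.002,0,0,0],[0,0,0.002,0,0,0],[0,0,0.002,0,0,0],[0,0,0.002,0,0,0],[0,0,-0.01,0,0,0],[0,0,-0.04,0,0,0],[0,0,-0.08,0,0,0],[0,0,-0.08,0,0,0],[0,0,-0.08,0,0,0]]' 0.015 25; python3 go.py .667 -.140 .11 -9
```

```text
time_s: 3.32
tcp_pos: [0.4508, 0.206, 0.1022]
eef_rot: [-179.7, -0.1, -29.9]
contact_force: [0.2, -0.6, -1.3]
gripper_width: 0.0236
gripper_force: 25.0
[ 0.3598  0.1923 -0.0083] [ -0.3  -0.1 -20.9] rows 9.8 t 3.3 yaw -29.9 j [ 47.  11. -31.   0. -48.  13.]
```

```bash
python3 drive.py '[[0.36,0.192,-0.008,0,0,-21],[0.36,0.192,-0.008,0,0,-21],[0.36,0.192,-0.008,0,0,-21],[0.36,0.192,-0.008,0,0,-21],[0.36,0.192,-0.008,0,0,-21],[0.36,0.192,-0.008,0,0,-21],[0.36,0.192,-0.008,0,0,-21],[0.36,0.192,-0.008,0,0,-21],[0.36,0.192,-0.008,0,0,-21],[0.36,0.192,-0.008,0,0,-21],[0.36,0.192,-0.008,0,0,-21],[0.36,0.192,-0.008,0,0,-21]]';  python3 go.py .667 -.140 .027 -9
```

```text
time_s: 4.32
tcp_pos: [0.6662, -0.1442, 0.1053]
eef_rot: [180.0, 0.2, -9.1]
contact_force: [0.4, 0.4, -0.5]
gripper_width: 0.0235
gripper_force: 25.0
[ 0.0003 -0.0043  0.0783] [ 0.   0.2 -0.1] rows 1.9 t 4.3 yaw -9.1 j [  4.  26.  -7.   0. -57.  77.]
```

```bash
python3 drive.py '[[0,-0.003,0.02,0,0,0],[0,-0.003,0.045,0,0,0],[0,-0.003,0.06,0,0,0],[0,-0.003,0.07,0,0,0],[0,-0.003,0.075,0,0,0],[0,-0.003,0.078,0,0,0],[0,-0.003,0.078,0,0,0],[0,-0.003,0.079,0,0,0],[0,-0.003,0.079,0,0,0]]'
```

```text
time_s: 5.07
tcp_pos: [0.6672, -0.138, 0.0298]
eef_rot: [-180.0, -0.1, -8.9]
contact_force: [0.9, 0.5, 0.1]
gripper_width: 0.0236
gripper_force: 25.0
```

```bash
python3 drive.py '[[0,0,0.002,0,0,0],[0,0,0.004,0,0,0],[0,0,0.004,0,0,0],[0,0,0.004,0,0,0]]'; python3 go.py .667 -.140 .025 -9
```

```text
time_s: 5.4
tcp_pos: [0.6665, -0.1382, 0.0249]
eef_rot: [180.0, 0.0, -8.9]
contact_force: [0.6, -0.4, -0.7]
gripper_width: 0.0236
gripper_force: 25.0
[ 0.0008  0.0017 -0.0001] [0.  0.  0.1] rows 0.0 t 5.4 yaw -8.9 j [  5.  31. -11.   0. -48.  76.]
```

Release (partly open), rise, and go to the bolt.

```bash
python3 drive.py '[[0,0,0,0,0,0],[0,0,0,0,0,0],[0,0,0,0,0,0],[0,0,0,0,0,0],[0,0,-0.01,0,0,0],[0,0,-0.04,0,0,0],[0,0,-0.08,0,0,0],[0,0,-0.1,0,0,0],[0,0,-0.1,0,0,0]]' 0.05; python3 go.py .4785 .0555 .11 -70
```

```text
time_s: 6.15
tcp_pos: [0.67, -0.1385, 0.1323]
eef_rot: [-180.0, -0.6, -8.8]
contact_force: [0.6, 0.4, 0.8]
gripper_width: 0.0502
gripper_force: 0.0
[-0.2192 -0.1623  0.0202] [-0.3 -0.5 61.2] rows 8.5 t 6.2 yaw -8.8 j [  5.  25.  -6.   0. -59.  76.]
```

```bash
python3 drive.py '[[-0.219,-0.162,0.02,0,0,61],[-0.219,-0.162,0.02,0,0,61],[-0.219,-0.162,0.02,0,0,61],[-0.219,-0.162,0.02,0,0,61],[-0.219,-0.162,0.02,0,0,61],[-0.219,-0.162,0.02,0,0,61],[-0.219,-0.162,0.02,0,0,61],[-0.219,-0.162,0.02,0,0,61],[-0.219,-0.162,0.02,0,0,61],[-0.219,-0.162,0.02,0,0,61],[-0.219,-0.162,0.02,0,0,61]]'; python3 go.py .4785 .0555 .019 -70
python3 - <<'E'
from plant import r, optics, order, get_state
import cv2,pickle
from h import *
c=optics.capture("wrist");pickle.dump(c,open("w2.pkl","wb"))
a=cv2.resize(c["frame"][:,:,::-1],(400,300));t=optics.capture("top");b=ortho(t,.667,-.14,.1,.02,.0006)
b=cv2.resize(b,(300,300));cv2.imwrite("pics/w2.png",np.hstack([a,b]))
E
```

```text
time_s: 7.07
tcp_pos: [0.4755, 0.056, 0.1056]
eef_rot: [-179.9, 0.0, -69.7]
contact_force: [0.3, 0.1, -0.6]
gripper_width: 0.05
gripper_force: 0.0
[ 0.0016 -0.0025  0.0866] [-0.1  0.   0.3] rows 2.1 t 7.1 yaw -69.7 j [ 30.   9. -33.   0. -48. -10.]
```

View pics/w2.png

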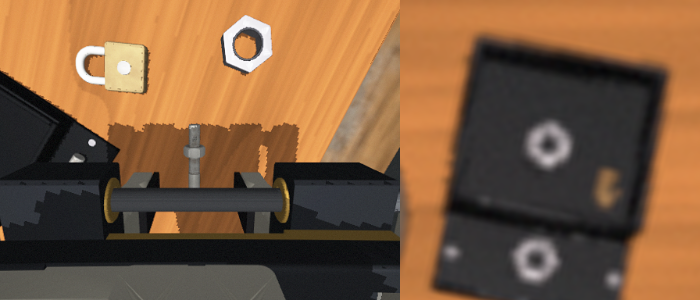

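The small nut lies flat, centred in its bin. The bolt is lined up between the fingers, with its nut at about (248,195) in the full-scale wrist image. I'll check where that is.

```bash
python3 - <<'E'
import pickle;from h import *
c=pickle.load(open("w2.pkl","rb"));W,ray,o=cloud(c)
P=onplane(ray,o,.030)
for v in(160,185,195,205):print(v,P[v,248].round(4),W[v,248].round(4))
E
```

```text
160 [0.4887 0.0295] [0.4885 0.0299 0.0267]
185 [0.4821 0.0472] [0.4822 0.0471 0.0306]
195 [0.4794 0.0546] [0.4797 0.0536 0.0336]
205 [0.4767 0.062 ] [0.4768 0.0617 0.0309]
```

```bash
python3 drive.py '[[0.0025,-0.003,0.02,0,0,0],[0.0025,-0.003,0.045,0,0,0],[0.0025,-0.003,0.065,0,0,0],[0.0025,-0.003,0.077,0,0,0],[0.0025,-0.003,0.083,0,0,0],[0.0025,-0.003,0.085,0,0,0],[0.0025,-0.003,0.086,0,0,0],[0.0025,-0.003,0.086,0,0,0],[0.0025,-0.003,0.086,0,0,0]]'; python3 go.py .4793 .0548 .018 -70
```

```text
time_s: 7.92
tcp_pos: [0.4795, 0.0546, 0.0197]
eef_rot: [-179.9, 0.0, -69.9]
contact_force: [-0.4, -0.4, 0.2]
gripper_width: 0.0501
gripper_force: 0.0
[-0.0002  0.0001  0.0017] [-0.1  0.   0.1] rows 0.0 t 7.9 yaw -69.9 j [ 30.  17. -38.   0. -35. -10.]
```

```bash
python3 drive.py '[[0,0,0.002,0,0,0],[0,0,0.002,0,0,0],[0,0,0.002,0,0,0],[0,0,0.002,0,0,0],[0,0,0.002,0,0,0],[0,0,0.002,0,0,0],[0,0,0.002,0,0,0],[0,0,-0.01,0,0,0],[0,0,-0.04,0,0,0],[0,0,-0.08,0,0,0],[0,0,-0.08,0,0,0],[0,0,-0.08,0,0,0]]' 0.012 35; python3 go.py .665 .1035 .11 -105.5
```

```text
time_s: 8.92
tcp_pos: [0.4803, 0.0552, 0.101]
eef_rot: [-179.7, 0.0, -69.9]
contact_force: [-0.7, -0.7, -1.7]
gripper_width: 0.021
gripper_force: 35.0
[ 0.0182 -0.1901 -0.008 ] [-0.3  0.1 35.6] rows 5.0 t 8.9 yaw -69.9 j [ 30.  10. -33.   0. -47. -10.]
```

```bash
python3 drive.py '[[0.018,-0.19,-0.008,0,0,35.6],[0.018,-0.19,-0.008,0,0,35.6],[0.018,-0.19,-0.008,0,0,35.6],[0.018,-0.19,-0.008,0,0,35.6],[0.018,-0.19,-0.008,0,0,35.6],[0.018,-0.19,-0.008,0,0,35.6],[0.018,-0.19,-0.008,0,0,35.6],[0.018,-0.19,-0.008,0,0,35.6]]';  python3 go.py .665 .1035 .025 -105.5
python3 - <<'E'
from plant import r, optics, order, get_state
import cv2
c=optics.capture("wrist");cv2.imwrite("pics/w3.png",c["frame"][:,:,::-1])
E
```

```text
time_s: 9.58
tcp_pos: [0.662, 0.1024, 0.1048]
eef_rot: [179.8, -0.1, -105.4]
contact_force: [-0.3, 0.3, -1.1]
gripper_width: 0.0214
gripper_force: 35.0
[-0.002  -0.0028  0.0798] [ 0.2 -0.1  0.1] rows 1.9 t 9.6 yaw -105.4 j [ 25.  25.  -8.  -0. -56. -41.]
```

View pics/w3.png

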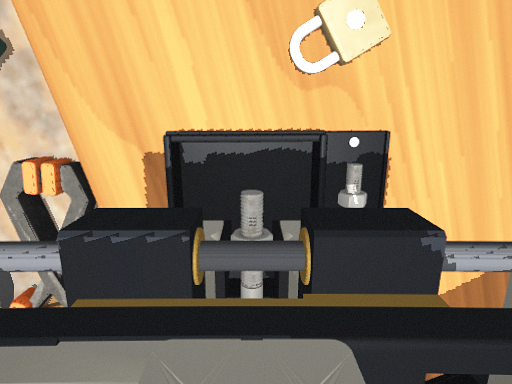

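The bolt is gripped and aligned with the bin: bolt at column 252, bin interior at columns 175–320.

```bash
python3 drive.py '[[-0.002,-0.002,0.02,0,0,0],[-0.002,-0.002,0.04,0,0,0],[-0.002,-0.002,0.058,0,0,0],[-0.002,-0.002,0.068,0,0,0],[-0.002,-0.002,0.074,0,0,0],[-0.002,-0.002,0.078,0,0,0],[-0.002,-0.002,0.079,0,0,0],[-0.002,-0.002,0.080,0,0,0],[-0.002,-0.002,0.080,0,0,0],[-0.002,-0.002,0.080,0,0,0]]'; python3 go.py .665 .1035 .024 -105.5
```

```text
time_s: 10.47
tcp_pos: [0.6664, 0.1045, 0.0278]
eef_rot: [-179.9, 0.0, -105.5]
contact_force: [-0.4, -0.1, -0.8]
gripper_width: 0.021
gripper_force: 35.0
[0.0013 0.0011 0.0037] [-0.1  0.   0. ] rows 0.1 t 10.5 yaw -105.5 j [ 25.  30. -12.   0. -48. -41.]
```

```bash
python3 drive.py '[[0,0,0.002,0,0,0],[0,0,0.004,0,0,0],[0,0,0.004,0,0,0],[0,0,0.004,0,0,0]]'; python3 drive.py '[[0,0,0,0,0,0],[0,0,0,0,0,0],[0,0,0,0,0,0],[0,0,0,0,0,0],[0,0,-0.01,0,0,0],[0,0,-0.04,0,0,0],[0,0,-0.08,0,0,0],[0,0,-0.1,0,0,0],[0,0,-0.1,0,0,0]]' 0.04; python3 go.py .47 -.052 .12 0
```

```text
time_s: 10.8
tcp_pos: [0.6658, 0.1042, 0.0228]
eef_rot: [180.0, -0.0, -105.5]
contact_force: [-0.4, -1.0, -0.4]
gripper_width: 0.0212
gripper_force: 35.0
time_s: 11.55
tcp_pos: [0.6693, 0.1052, 0.1303]
eef_rot: [-179.5, 0.3, -105.4]
contact_force: [0.5, 1.0, -0.2]
gripper_width: 0.0402
gripper_force: 0.0
[0.2045 0.1504 0.0079] [  -0.6   -0.2 -105.4] rows 14.7 t 11.6 yaw -105.4 j [ 25.  24.  -7.   0. -58. -41.]
```

```bash
python3 drive.py '[[0.2,0.15,0.008,0,0,-80],[0.2,0.15,0.008,0,0,-80],[0.2,0.15,0.008,0,0,-80],[0.2,0.15,0.008,0,0,-80],[0.2,0.15,0.008,0,0,-80],[0.2,0.15,0.008,0,0,-80],[0.2,0.15,0.008,0,0,-80],[0.2,0.15,0.008,0,0,-80],[0.2,0.15,0.008,0,0,-80],[0.2,0.15,0.008,0,0,-80],[0.2,0.15,0.008,0,0,-80],[0.2,0.15,0.008,0,0,-80]]' 0.065; python3 go.py .47 -.052 .12 0
```

```text
time_s: 12.55
tcp_pos: [0.4682, -0.0484, 0.1157]
eef_rot: [-180.0, -0.1, -25.1]
contact_force: [-0.6, -0.1, 0.6]
gripper_width: 0.0647
gripper_force: 0.0
[ 0.0032  0.0025 -0.0043] [ -0.   -0.1 -25.1] rows 3.5 t 12.6 yaw -25.1 j [ 18.   7. -33.   0. -49.  47.]
```

```bash
python3 drive.py '[[0.003,0.0025,0,0,0,-25],[0.003,0.0025,0,0,0,-25],[0.003,0.0025,0,0,0,-25],[0.003,0.0025,0,0,0,-25],[0.003,0.0025,0,0,0,-25]]'; python3 go.py .47 -.052 .022 0
python3 - <<'E'
from plant import r, optics, order, get_state
import cv2,pickle
from h import *
c=optics.capture("wrist");pickle.dump(c,open("w4.pkl","wb"))
a=cv2.resize(c["frame"][:,:,::-1],(400,300));t=optics.capture("top");b=ortho(t,.667,.116,.1,.02,.0006)
b=cv2.resize(b,(300,300));cv2.imwrite("pics/w4.png",np.hstack([a,b]))
E
```

```text
time_s: 12.97
tcp_pos: [0.4698, -0.052, 0.1154]
eef_rot: [-180.0, -0.0, -0.5]
contact_force: [-0.3, 0.0, -0.3]
gripper_width: 0.0647
gripper_force: 0.0
[0.0002 0.0001 0.0934] [-0.  -0.  -0.5] rows 2.2 t 13.0 yaw -0.5 j [ 18.   8. -33.   0. -49.  72.]
```

View pics/w4.png

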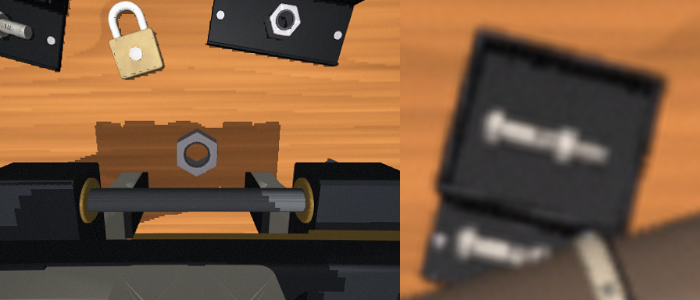

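The bolt lies in its bin. The big nut is centred between the fingers at (197,153) in the wrist half, flats square to them.

```bash
python3 drive.py '[[0,0,0.02,0,0,-0.5],[0,0,0.045,0,0,-0.5],[0,0,0.065,0,0,-0.5],[0,0,0.08,0,0,-0.5],[0,0,0.088,0,0,-0.5],[0,0,0.092,0,0,-0.5],[0,0,0.094,0,0,-0.5],[0,0,0.094,0,0,-0.5],[0,0,0.094,0,0,-0.5]]'; python3 go.py .47 -.052 .021 0;  python3 drive.py '[[0,0,0.0,0,0,0],[0,0,0.0,0,0,0],[0,0,0.0,0,0,0],[0,0,0.0,0,0,0],[0,0,0.0,0,0,0],[0,0,-0.01,0,0,0],[0,0,-0.04,0,0,0],[0,0,-0.08,0,0,0],[0,0,-0.09,0,0,0],[0,0,-0.09,0,0,0]]' 0.03 35; python3 go.py .538 -.401 .12 14
```

```text
time_s: 13.82
tcp_pos: [0.4702, -0.0518, 0.0216]
eef_rot: [-180.0, -0.1, -0.0]
contact_force: [-0.7, -0.8, 0.4]
gripper_width: 0.0653
gripper_force: 0.0
[-0.0002  0.0002  0.0006] [-0.  -0.1 -0. ] rows 0.0 t 13.8 yaw -0.0 j [ 18.  16. -39.   0. -35.  72.]
time_s: 14.65
tcp_pos: [0.4718, -0.0515, 0.1144]
eef_rot: [-179.9, -0.4, 0.0]
contact_force: [0.2, 0.4, -1.7]
gripper_width: 0.0395
gripper_force: 34.8
[ 0.0659  0.3496 -0.0057] [ -0.   -0.4 -14. ] rows 8.5 t 14.7 yaw 0.0 j [ 18.   8. -33.   0. -49.  72.]
```

```bash
python3 drive.py '[[0.065,0.35,-0.006,0,0,-14],[0.065,0.35,-0.006,0,0,-14],[0.065,0.35,-0.006,0,0,-14],[0.065,0.35,-0.006,0,0,-14],[0.065,0.35,-0.006,0,0,-14],[0.065,0.35,-0.006,0,0,-14],[0.065,0.35,-0.006,0,0,-14],[0.065,0.35,-0.006,0,0,-14],[0.065,0.35,-0.006,0,0,-14],[0.065,0.35,-0.006,0,0,-14],[0.065,0.35,-0.006,0,0,-14],[0.065,0.35,-0.006,0,0,-14]]'; python3 go.py .538 -.401 .03 14
```

```text
time_s: 15.65
tcp_pos: [0.5337, -0.4017, 0.1151]
eef_rot: [-179.9, 0.1, 13.9]
contact_force: [-0.3, -0.1, 0.0]
gripper_width: 0.0393
gripper_force: 34.8
[0.0045 0.0005 0.0851] [-0.1  0.1 -0.1] rows 2.0 t 15.7 yaw 13.9 j [-20.  25.  -8.  -0. -57. 124.]
```

```bash
python3 drive.py '[[0.004,0,0.02,0,0,0],[0.004,0,0.045,0,0,0],[0.004,0,0.065,0,0,0],[0.004,0,0.075,0,0,0],[0.004,0,0.08,0,0,0],[0.004,0,0.083,0,0,0],[0.004,0,0.084,0,0,0],[0.004,0,0.084,0,0,0],[0.004,0,0.084,0,0,0]]'; python3 go.py .538 -.401 .027 14
```

```text
time_s: 16.4
tcp_pos: [0.5393, -0.4012, 0.0341]
eef_rot: [179.9, -0.1, 14.0]
contact_force: [0.4, 0.2, -0.8]
gripper_width: 0.0398
gripper_force: 34.8
[-0.0013 -0.0005  0.0071] [ 0.1 -0.1  0. ] rows 0.2 t 16.4 yaw 14.0 j [-20.  30. -12.   0. -48. 124.]
```

```bash
python3 drive.py '[[0,0,0.003,0,0,0],[0,0,0.005,0,0,0],[0,0,0.007,0,0,0],[0,0,0.007,0,0,0],[0,0,0.007,0,0,0]]'; python3 drive.py '[[0,0,0,0,0,0],[0,0,0,0,0,0],[0,0,0,0,0,0],[0,0,0,0,0,0],[0,0,-0.01,0,0,0],[0,0,-0.04,0,0,0],[0,0,-0.08,0,0,0],[0,0,-0.1,0,0,0],[0,0,-0.1,0,0,0]]' 0.054; python3 go.py .36 -.21 .2 -25
```

```text
time_s: 16.82
tcp_pos: [0.5387, -0.4011, 0.0263]
eef_rot: [180.0, -0.0, 14.0]
contact_force: [-1.2, 0.7, 2.7]
gripper_width: 0.0402
gripper_force: 34.8
time_s: 17.57
tcp_pos: [0.5416, -0.4027, 0.1331]
eef_rot: [179.6, -0.4, 14.1]
contact_force: [0.5, 0.1, -0.6]
gripper_width: 0.0543
gripper_force: 0.0
[-0.1288 -0.2306 -0.0694] [ 0.2 -0.5 39.1] rows 6.5 t 17.6 yaw 14.1 j [-20.  24.  -7.   0. -59. 124.]
```

```bash
python3 drive.py '[[-0.129,-0.23,-0.069,0,0,39],[-0.129,-0.23,-0.069,0,0,39],[-0.129,-0.23,-0.069,0,0,39],[-0.129,-0.23,-0.069,0,0,39],[-0.129,-0.23,-0.069,0,0,39],[-0.129,-0.23,-0.069,0,0,39],[-0.129,-0.23,-0.069,0,0,39],[-0.129,-0.23,-0.069,0,0,39],[-0.129,-0.23,-0.069,0,0,39],[-0.129,-0.23,-0.069,0,0,39]]' 0.068
python3 - <<'E'
from plant import r, optics, order, get_state
from h import *
c=optics.capture("wrist");t=optics.capture("top");L=[]
im=ortho(c,.429,-.203,.05,.031,.00025)
g=im.astype(int);m=((g.max(-1)-g.min(-1))<60).astype(np.uint8);m=cv2.morphologyEx(m,cv2.MORPH_OPEN,np.ones((5,5)))
k=max(cv2.findContours(m,cv2.RETR_EXTERNAL,cv2.CHAIN_APPROX_NONE)[0],key=cv2.contourArea);rc=cv2.minAreaRect(k)
print(.429-(rc[0][1]-200)*.00025,-.203-(rc[0][0]-200)*.00025,np.array(rc[1])*.25,rc[2])
b=cv2.resize(ortho(t,.538,-.4,.1,.02,.0006),(300,300))
cv2.imwrite("pics/w5.png",np.hstack([cv2.resize(im,(300,300)),b]))
E
python3 go.py .429 -.201 .08 -25
```

```text
time_s: 18.4
tcp_pos: [0.3584, -0.2092, 0.1957]
eef_rot: [-180.0, -0.1, -24.9]
contact_force: [1.0, -0.6, -0.3]
gripper_width: 0.0683
gripper_force: 0.0
0.43019834518432615 -0.20411134338378908 [44.74193192 43.96805954] 24.887413024902344
[ 0.0606 -0.0376  0.1147] [0. 0. 0.] rows 3.2 t 18.5 yaw -25.0 j [ -3.  -3. -33.   0. -61.  68.]
```

View pics/w5.png

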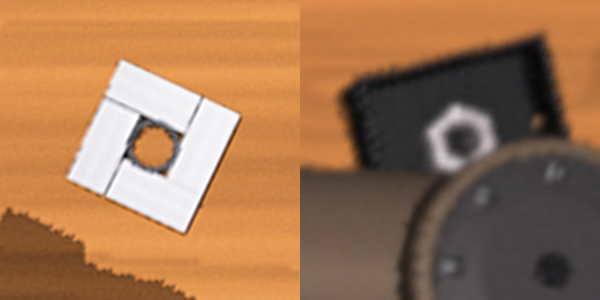

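The washer is at (.430,-.204) with yaw -25°, and the big nut is in its bin.

```bash
python3 go.py .4302 -.2041 .08 -25; python3 drive.py '[[0.063,-0.035,0.115,0,0,0],[0.063,-0.035,0.115,0,0,0],[0.063,-0.035,0.115,0,0,0],[0.063,-0.035,0.115,0,0,0],[0.063,-0.035,0.115,0,0,0],[0.063,-0.035,0.115,0,0,0],[0.063,-0.035,0.115,0,0,0]]'; python3 go.py .4302 -.2041 .0195 -25
```

```text
[ 0.063  -0.0353  0.1147] [0. 0. 0.] rows 3.3 t 18.5 yaw -25.0 j [ -3.  -3. -33.   0. -61.  68.]
time_s: 19.08
tcp_pos: [0.4297, -0.2044, 0.0807]
eef_rot: [180.0, -0.0, -25.0]
contact_force: [-0.3, -0.3, 0.5]
gripper_width: 0.0678
gripper_force: 0.0
[ 0.0003 -0.0005  0.0612] [ 0. -0. -0.] rows 1.5 t 19.1 yaw -25.0 j [ -2.  11. -35.   0. -44.  67.]
```

```bash
python3 drive.py '[[0,0,0.02,0,0,0],[0,0,0.04,0,0,0],[0,0,0.052,0,0,0],[0,0,0.058,0,0,0],[0,0,0.061,0,0,0],[0,0,0.061,0,0,0],[0,0,0.061,0,0,0]]'; python3 go.py .4302 -.2041 .0195 -25;  python3 drive.py '[[0,0,0.0,0,0,0],[0,0,0.0,0,0,0],[0,0,0.0,0,0,0],[0,0,0.0,0,0,0],[0,0,0.0,0,0,0],[0,0,-0.01,0,0,0],[0,0,-0.04,0,0,0],[0,0,-0.08,0,0,0],[0,0,-0.12,0,0,0],[0,0,-0.12,0,0,0],[0,0,-0.12,0,0,0]]' 0.034 35; python3 go.py .559 .383 .13 12
```

```text
time_s: 19.67
tcp_pos: [0.4303, -0.2041, 0.0201]
eef_rot: [-180.0, -0.1, -25.0]
contact_force: [0.1, -0.5, 0.1]
gripper_width: 0.0679
gripper_force: 0.0
[-0.0001  0.      0.0006] [-0.  -0.1  0. ] rows 0.0 t 19.7 yaw -25.0 j [ -2.  16. -39.   0. -35.  67.]
time_s: 20.58
tcp_pos: [0.431, -0.204, 0.1412]
eef_rot: [-179.9, -0.3, -25.0]
contact_force: [-0.4, -0.5, -3.6]
gripper_width: 0.044
gripper_force: 35.0
[-0.1319 -0.5861  0.0118] [ -0.   -0.3 -37. ] rows 14.4 t 20.6 yaw -25.0 j [ -2.   6. -31.  -0. -53.  67.]
```

```bash
python3 drive.py '[[-0.132,-0.586,0.012,0,0,-37],[-0.132,-0.586,0.012,0,0,-37],[-0.132,-0.586,0.012,0,0,-37],[-0.132,-0.586,0.012,0,0,-37],[-0.132,-0.586,0.012,0,0,-37],[-0.132,-0.586,0.012,0,0,-37],[-0.132,-0.586,0.012,0,0,-37],[-0.132,-0.586,0.012,0,0,-37],[-0.132,-0.586,0.012,0,0,-37],[-0.132,-0.586,0.012,0,0,-37],[-0.132,-0.586,0.012,0,0,-37],[-0.132,-0.586,0.012,0,0,-37]]'; python3 go.py .559 .383 .115 12
```

```text
time_s: 21.58
tcp_pos: [0.5349, 0.2859, 0.1268]
eef_rot: [179.9, 0.2, 12.0]
contact_force: [0.4, 0.6, -1.2]
gripper_width: 0.0432
gripper_force: 35.0
[ 0.0438 -0.09    0.0115] [0.1 0.2 0. ] rows 2.4 t 21.6 yaw 12.0 j [ 47.  19. -16.  -0. -56.  56.]
```

```bash
python3 drive.py '[[0.044,-0.09,0.011,0,0,0],[0.044,-0.09,0.011,0,0,0],[0.044,-0.09,0.011,0,0,0],[0.044,-0.09,0.011,0,0,0],[0.044,-0.09,0.011,0,0,0],[0.044,-0.09,0.011,0,0,0]]'; python3 go.py .559 .383 .03 12
```

```text
time_s: 22.08
tcp_pos: [0.5593, 0.3806, 0.1159]
eef_rot: [179.9, 0.2, 12.0]
contact_force: [-0.4, -0.2, -1.4]
gripper_width: 0.0437
gripper_force: 35.0
[ 0.0005 -0.0025  0.0859] [0.1 0.2 0. ] rows 2.1 t 22.1 yaw 12.0 j [ 51.  25.  -7.  -0. -58.  51.]
```

```bash
python3 drive.py '[[0,-0.002,0.02,0,0,0],[0,-0.002,0.045,0,0,0],[0,-0.002,0.065,0,0,0],[0,-0.002,0.076,0,0,0],[0,-0.002,0.082,0,0,0],[0,-0.002,0.085,0,0,0],[0,-0.002,0.086,0,0,0],[0,-0.002,0.086,0,0,0],[0,-0.002,0.086,0,0,0]]'; python3 go.py .559 .383 .026 12
```

```text
time_s: 22.83
tcp_pos: [0.5604, 0.3841, 0.0331]
eef_rot: [-179.9, -0.1, 12.0]
contact_force: [0.4, 0.7, -2.3]
gripper_width: 0.0435
gripper_force: 35.0
[-0.0016  0.0008  0.0071] [-0.1 -0.1  0. ] rows 0.2 t 22.8 yaw 12.0 j [ 51.  30. -11.   0. -48.  51.]
```

```bash
python3 drive.py '[[0,0,0.003,0,0,0],[0,0,0.005,0,0,0],[0,0,0.007,0,0,0],[0,0,0.0075,0,0,0],[0,0,0.0075,0,0,0]]'; python3 drive.py '[[0,0,0,0,0,0],[0,0,0,0,0,0],[0,0,0,0,0,0],[0,0,0,0,0,0],[0,0,-0.01,0,0,0],[0,0,-0.04,0,0,0],[0,0,-0.08,0,0,0],[0,0,-0.12,0,0,0],[0,0,-0.16,0,0,0],[0,0,-0.2,0,0,0],[0,0,-0.2,0,0,0]]' 0.056; python3 go.py .22 .62 .25 12
```

```text
time_s: 23.25
tcp_pos: [0.5598, 0.3836, 0.0243]
eef_rot: [180.0, 0.0, 12.0]
contact_force: [0.4, -0.4, -2.3]
gripper_width: 0.0435
gripper_force: 35.0
time_s: 24.17
tcp_pos: [0.5633, 0.3858, 0.2358]
eef_rot: [-179.6, -0.8, 12.1]
contact_force: [1.6, 1.3, 1.8]
gripper_width: 0.0559
gripper_force: 0.0
[-0.2864 -0.301  -0.0161] [-0.4 -0.8  0.1] rows 10.0 t 24.2 yaw 12.1 j [ 51.  20.   2.   0. -70.  51.]
```

Back out of the view, then check everything.

```bash
python3 drive.py '[[-0.286,-0.3,-0.016,0,0,0],[-0.286,-0.3,-0.016,0,0,0],[-0.286,-0.3,-0.016,0,0,0],[-0.286,-0.3,-0.016,0,0,0],[-0.286,-0.3,-0.016,0,0,0],[-0.286,-0.3,-0.016,0,0,0],[-0.286,-0.3,-0.016,0,0,0],[-0.286,-0.3,-0.016,0,0,0],[-0.286,-0.3,-0.016,0,0,0],[-0.286,-0.3,-0.016,0,0,0],[-0.286,-0.3,-0.016,0,0,0]]'
python3 - <<'E'
from plant import r, optics, order, get_state
from h import *
t=optics.capture("top");W,_,_=cloud(t);f=t["frame"].astype(int)
R=[]
for k,x,y,a in(("sq",.5588,.3828,12),("bolt",.6686,.1161,-15.5),("small",.6674,-.1403,-9),("big",.5384,-.4008,13.9)):
    a=np.radians(a);d=W[...,:2]-[x,y];bx=d@[np.cos(a),np.sin(a)];by=d@[-np.sin(a),np.cos(a)]
    m=(abs(bx)<.048)&(abs(by)<.056)&(f.min(-1)>75)
    print(k,m.sum(),"bin xy",bx[m].mean().round(4),by[m].mean().round(4),"z med/max",np.median(W[m][:,2]).round(4),W[m][:,2].max().round(4))
    R.append(cv2.resize(ortho(t,x,y,.09,.02,.0006),(190,190)))
cv2.imwrite("pics/end.png",np.vstack([np.hstack(R),cv2.resize(t["frame"][70:310,90:430,::-1],(760,380))]))
E
```

```text
time_s: 25.08
tcp_pos: [0.2125, 0.621, 0.241]
eef_rot: [-179.9, -0.0, 12.3]
contact_force: [0.3, -0.5, -0.2]
gripper_width: 0.0557
gripper_force: 0.0
sq 171 bin xy 0.0022 0.0015 z med/max 0.036 0.0436
bolt 96 bin xy 0.0003 0.0058 z med/max 0.0346 0.0466
small 47 bin xy -0.0012 0.0037 z med/max 0.0354 0.0418
big 109 bin xy 0.0015 -0.0003 z med/max 0.0413 0.052
```

View pics/end.png

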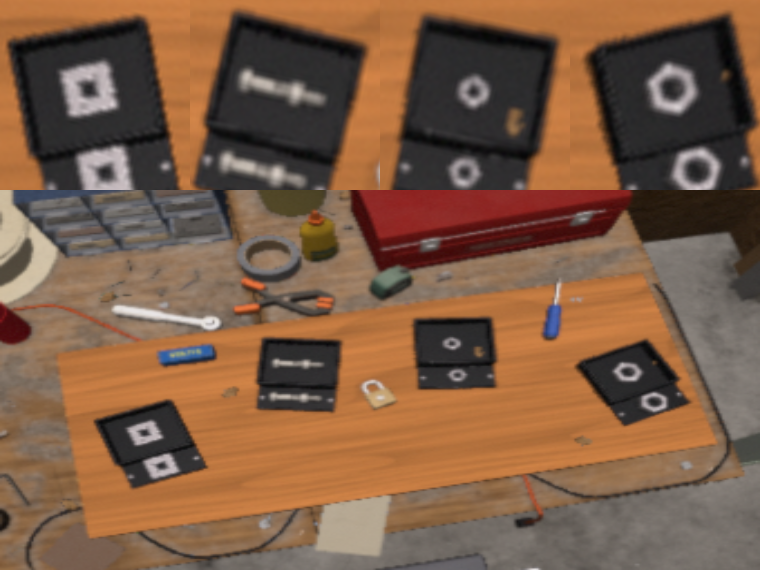

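The final picture shows all four pieces flat and centred in their matching bins. Their top heights agree with lying on the bin floors, and the padlock and blue box are unmoved.

```bash
python3 -c "
from plant import r, optics, order, get_state
print(order.close_job())"
```

```text
the job is handed in; nothing more can be done
None
```

The job is handed in at about 25 s of the 120 s; the last picture showed all four pieces flat and centred in their matching bins and the padlock and blue box unmoved, though no verdict came back and a 60° roll of the bolt could not be ruled out by eye.

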